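# Close each clay jar with its own lid

### The job

Get the stall's dark clay jars ready for sale: close all four with their own lids, wide round, small round, square and oblong, each lid seated fully home in its jar's mouth with the square and oblong ones lined up with their jars. Clay chips, so set the lids down rather than dropping them, and do not tip the jars or push them out of their places; leave the cane basket and the clay bird alone.

Things in the scene. Friction and masses are not known exactly. Their poses are not given: they have to be found in the camera images.
- jar_wide: Plain dark grey smoked clay. The wide round jar, loose and open: 112 mm across, 55 mm tall, wall 6 mm, mouth 100 mm across. Origin: centre of the underside, on the table; z up.
- jar_small: Plain dark grey smoked clay. The small round jar, loose and open: 68 mm across, 65 mm tall, wall 6 mm, mouth 56 mm across. Origin: centre of the underside, on the table; z up.
- jar_square: Plain dark grey smoked clay. The square jar, loose and open: 84 by 84 mm, 60 mm tall, wall 6 mm, mouth 72 by 72 mm. Its x and y axes run parallel to its sides. Origin: centre of the underside, on the table; z up.
- jar_oblong: Plain dark grey smoked clay. The oblong jar, loose and open: 122 mm (along its x axis) by 68 mm, 50 mm tall, wall 6 mm, mouth 110 by 56 mm. Origin: centre of the underside, on the table; z up.
- lid_wide: Plain dark grey smoked clay. Lid of the wide round jar, loose, about 0.22 kg: flange 120 mm across, plug 84 mm across, a round knob 24 mm across as grip. Right way up. Origin: centre of the plug's underside, z up; plug 0 to 8 mm, flange 8 to 16 mm, grip 16 to 48 mm above it. Closed: the plug hangs in the mouth with 8 mm play all round, flange on the rim, origin 8 mm below the rim.
- lid_small: Plain dark grey smoked clay. Lid of the small round jar, loose, about 0.1 kg: flange 76 mm across, plug 40 mm across, a round knob 24 mm across as grip. Right way up. Origin: centre of the plug's underside, z up; plug 0 to 8 mm, flange 8 to 16 mm, grip 16 to 48 mm above it. Closed: the plug hangs in the mouth with 8 mm play all round, flange on the rim, origin 8 mm below the rim.
- lid_square: Plain dark grey smoked clay. Lid of the square jar, loose, about 0.17 kg: flange 92 by 92 mm, plug 56 by 56 mm, a square knob 24 by 24 mm as grip, its sides parallel to the lid's (x and y axes). Right way up. Origin: centre of the plug's underside, z up; plug 0 to 8 mm, flange 8 to 16 mm, grip 16 to 48 mm above it. Closed: the plug hangs in the mouth with 8 mm play all round, flange on the rim, origin 8 mm below the rim.
- lid_oblong: Plain dark grey smoked clay. Lid of the oblong jar, loose, about 0.2 kg: flange 130 mm (along its x axis) by 76 mm, plug 94 by 40 mm, a bar 50 mm long (along x) and 20 mm thick (along y) as grip. Right way up. Origin: centre of the plug's underside, z up; plug 0 to 8 mm, flange 8 to 16 mm, grip 16 to 48 mm above it. Closed: the plug hangs in the mouth with 8 mm play all round, flange on the rim, origin 8 mm below the rim.
- basket: Bystander: a small round cane basket, 120 mm across, 61 mm tall, loose. Origin: centre of its underside.
- bird: Bystander: a dark clay bird on a round foot, about 160 mm long, 110 mm tall, loose. Origin: centre of the foot's underside.

How it is judged:
By the outcome, as a careful person would: the job done as asked, in the order asked, and still so for the second after the job is handed in, with the robot touching nothing.
It also fails if it takes over 120 s, if anything falls off the work surface, if the arm or the gripper's body presses on something with over 40 N, if the wrist force passes 120 N, or if a joint passes its speed limit or range.

### The arm

A 6-joint arm with a two-finger parallel gripper is mounted at the origin on the work surface. World frame = base frame: x ahead of the robot, y to its left, z up, the work surface at z = 0. Lengths are in mm, angles in rad, forces in N, time in s.
With the tool pointing down it reaches from about 275 to 825 mm from the base axis. Payload 4.9 kg.
Tool frame: the origin (TCP) lies at the very end of the fingers, on their centre line; the grasp point (between the pads) lies 19 mm behind it; z points along the fingers, x is the direction in which the jaws open and shut, and the axes are right-handed (so a half turn about z gives the same grasp; the last joint's range is limited). The gripper opens to 85 mm and grips with 20 to 120 N. Pads are 22 mm wide; open, the fingers measure 114 mm over their backs; the gripper's body (76 mm by 85 mm) begins 54 mm behind the grasp point. The pads swing forward as they close: fully open they stand 13 mm farther back than shut.
Start: joints at [1.131, 0.326, -0.193, 1.052, 0, 1.437], TCP at [165.575, 524.503, 231.281] pointing down, gripper open.
Joint ranges: [-2.65, 2.65], [-0.97, 1.79], [-1.3, 1.35], [-1.93, 2.1], [-1.47, 1.37], [-3.14, 3.14]. Speed limits (rad/s): [2.57, 2.57, 3.14, 3.14, 3.14, 3.14].

### API

Orientations are given as a rotation vector (axis times angle).
In Python, from workcell import bot gives the robot as it stands. Calls block until the motion is done:
- bot.goto(position, orientation): joint-space move of the TCP to a pose.
- bot.move_linear(position, feed=150, rotation=None, max_force=None): straight line of the TCP; rotation=None keeps the orientation; feed is the mean speed in mm/s. With max_force (N) it stops when the force on the tool has changed by that much, and returns True; else False.
- bot.move_j(angles): joint-space move.
- bot.gripper_open() and bot.grab(grip_force=None): open the fingers fully, or close them until they stop; grip_force is the grip in N (None keeps the last).
- bot.sleep(seconds).
- bot.ik(position, orientation): joint angles nearest the present ones, or None.
- bot.read_state(): the state.
- bot.snapshot(name): name is "side" or "top"; returns a dict with "pixels" (384x512x3 uint8, red, green, blue), "mtx" (3x3 intrinsics, pixels), "world_to_cam" (4x4, takes a point from world to camera coordinates). Camera axes: x right, y up, looking along -z (the intrinsics and any distortion apply to the point x, -y, -z); pixel columns grow to the right and rows downward; lengths in mm; the calibration is good to about 2 mm. A picture is of the moment at which its call begins. There is no depth.
A pose or a line that the arm cannot do raises bot.Unreachable and nothing moves.
- bot.job_done(): hands the job in, once; it reports no verdict.
The state is a dict: "time": time; "q": joint angles; "joint_velocities": joint speeds; "effort": joint torques, N m; "eef_pos": TCP position; "tool_rot": TCP orientation; "wrist_force": force on the tool from outside, world axes, zero at the start; "torque": the same for the moment, N m; "gripper_width": finger opening in mm.
Only numpy, scipy, OpenCV 4.12 (cv2) and the standard library are available. Lean on these libraries where they do the work, as an engineer would, in place of code of your own. Each camera call takes 0.05 s, during which the arm holds its last target.

## Working session

There is one attempt and no reset: what is moved stays moved. The work goes in short steps, each a Python script; the robot and the scene stay as the last script left them, time stands still between calls to the robot, and variables do not carry over. Pictures are saved under pics/ and viewed, and the job is handed in when it is done.

```bash
mkdir -p pics; ls; cat > t.py <<'E'
E
python3 - <<'E'
from workcell import bot
import cv2,numpy as np
for n in("top","side"):
    s=bot.snapshot(n); cv2.imwrite(f"pics/{n}0.png",s["pixels"][:,:,::-1]); np.savez(f"{n}0.npz",**s)
    print(n,s.keys(),s["mtx"],s["world_to_cam"])
print(bot.read_state())
E
```

```text
pics
top dict_keys(['pixels', 'mtx', 'world_to_cam']) [[489.21803992   0.         250.79256578]
 [  0.         489.21803992 193.58733599]
 [  0.           0.           1.        ]] [[ 4.77351833e-02 -9.98856817e-01 -2.53226474e-03 -1.20567300e+01]
 [ 9.76979806e-01  4.61616674e-02  2.08277599e-01 -5.30611606e+02]
 [-2.07922606e-01 -1.24161409e-02  9.78066475e-01 -1.47302502e+03]
 [ 0.00000000e+00  0.00000000e+00  0.00000000e+00  1.00000000e+00]]
side dict_keys(['pixels', 'mtx', 'world_to_cam']) [[407.24487687   0.         260.96396127]
 [  0.         407.24487687 187.88783526]
 [  0.           0.           1.        ]] [[ 9.61805742e-01 -2.73642419e-01  7.03849017e-03 -5.14554312e+02]
 [ 2.00893010e-01  7.23103009e-01  6.60881258e-01 -1.40004152e+02]
 [-1.85934700e-01 -6.34225405e-01  7.50457476e-01 -1.25706082e+03]
 [ 0.00000000e+00  0.00000000e+00  0.00000000e+00  1.00000000e+00]]
{'time': 0.1, 'q': array([ 1.13083370e+00,  3.26851193e-01, -1.93477054e-01,  1.05200024e+00,
        1.52767020e-05,  1.43656830e+00]), 'joint_velocities': array([ 8.23815656e-04, -3.38777235e-03,  1.47667197e-03,  2.04396999e-06,
       -5.07660166e-05,  1.15071268e-03]), 'effort': array([ 5.84452537e-04, -4.44240439e+01,  2.63037407e+01,  7.89261918e-03,
       -9.44559520e-05,  1.46815381e-05]), 'eef_pos': array([165.32448342, 524.0242086 , 230.59284208]), 'tool_rot': array([ 2.53322055e+00,  1.85684608e+00, -2.12503103e-03]), 'wrist_force': array([ 0.09344855,  0.19279259, -0.07479473]), 'torque': array([-0.03187501,  0.00795471, -0.0198493 ]), 'gripper_width': 85.8184488607926}
```

View pics/top0.png

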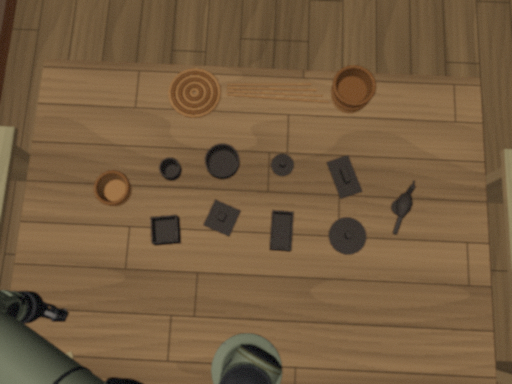

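View pics/side0.png

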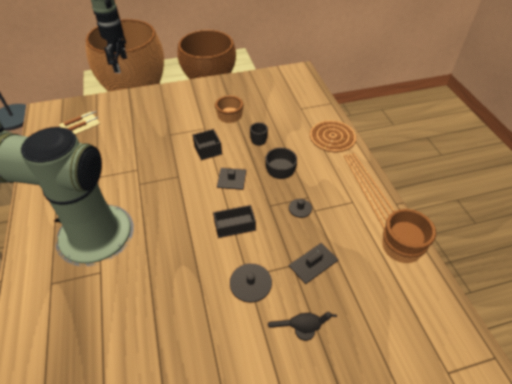

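```bash
python3 - <<'E'
import cv2,numpy as np
a=cv2.imread("pics/top0.png")[135:265,85:425]
a=cv2.convertScaleAbs(cv2.resize(a[:,50:],None,fx=2.75,fy=2.75,interpolation=cv2.INTER_CUBIC),alpha=1.8)
cv2.imwrite("pics/top0c.png",a)
a=cv2.imread("pics/side0.png")[115:345,190:345]
a=cv2.convertScaleAbs(cv2.resize(a,None,fx=2.6,fy=2.6,interpolation=cv2.INTER_CUBIC),alpha=1.3)
cv2.imwrite("pics/side0c.png",a)
E
```

```text
(no output)
```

View pics/top0c.png

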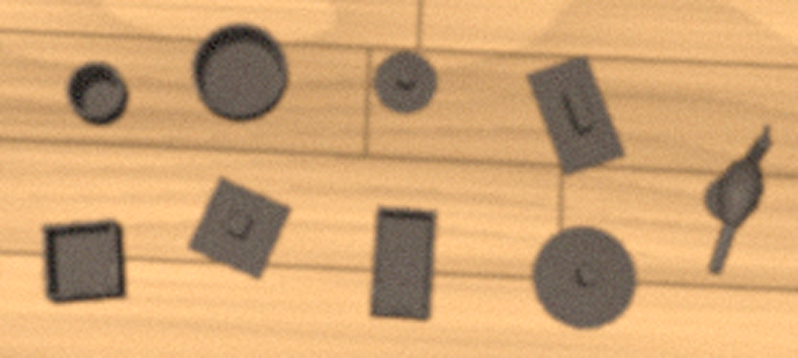

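View pics/side0c.png

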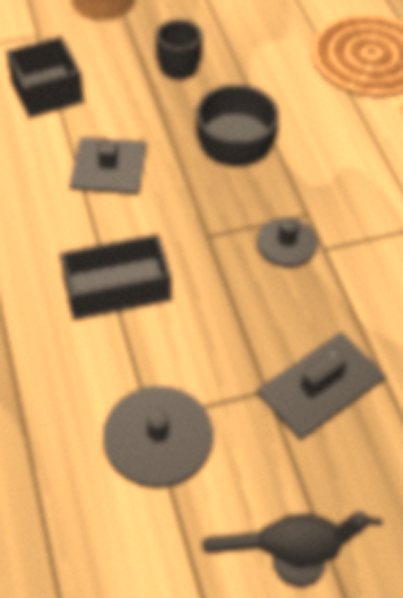

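```bash
cat > vis.py <<'E'
import cv2,numpy as np
from scipy.optimize import minimize
def circ(d,n=48):
    t=np.arange(n)*2*np.pi/n; return np.c_[np.cos(t),np.sin(t)]*d/2
def rect(a,b): return np.array([[a,b],[-a,b],[-a,-b],[a,-b]])/2.
J={'wide':(circ(112),55),'small':(circ(68),65),'square':(rect(84,84),60),'oblong':(rect(122,68),50)}
L={'wide':(circ(120),circ(84),circ(24)),'small':(circ(76),circ(40),circ(24)),
   'square':(rect(92,92),rect(56,56),rect(24,24)),'oblong':(rect(130,76),rect(94,40),rect(50,20))}
def parts(kind,z0=0):
    t,n=kind.split('_')
    if t=='jar': p,h=J[n]; return [(p,0,h)]
    f,p,g=L[n]; return [(p,z0,z0+8),(f,z0+8,z0+16),(g,z0+16,z0+48)]
def proj(s,P):
    P=np.atleast_2d(P); c=P@s['world_to_cam'][:3,:3].T+s['world_to_cam'][:3,3]
    K=s['mtx']; return np.c_[K[0,0]*c[:,0]/-c[:,2]+K[0,2],-K[1,1]*c[:,1]/-c[:,2]+K[1,2]]
def unproj(s,uv,z):
    K=s['mtx'];R=s['world_to_cam'][:3,:3];t=s['world_to_cam'][:3,3]
    d=R.T@np.array([(uv[0]-K[0,2])/K[0,0],-(uv[1]-K[1,2])/K[1,1],-1]); o=-R.T@t
    return o+d*(z-o[2])/d[2]
def darkness(s):
    im=s['pixels'].astype(float); sat=im[:,:,0]-im[:,:,2]   # clay is grey, wood warm
    return sat
SS=8
def sil(s,kind,x,y,w,box,z0=0):
    u0,v0,u1,v1=box; m=np.zeros(((v1-v0)*SS,(u1-u0)*SS),np.uint8)
    c,sn=np.cos(w),np.sin(w)
    for p,a,b in parts(kind,z0):
        q=p@np.array([[c,sn],[-sn,c]])+[x,y]
        uv=np.r_[proj(s,np.c_[q,np.full(len(q),a)]),proj(s,np.c_[q,np.full(len(q),b)])]
        h=cv2.convexHull(((uv-[u0,v0]+.5)*SS-.5).astype(np.float32))
        cv2.fillConvexPoly(m,np.round(h*16).astype(np.int32),1,shift=4)
    m=m.astype(np.float32)
    return cv2.GaussianBlur(cv2.resize(m,None,fx=1/SS,fy=1/SS,interpolation=cv2.INTER_AREA),(0,0),.7)
def fit(s,kind,x,y,w=None,z0=0,pad=8):
    uv=np.r_[[proj(s,[x+dx,y+dy,dz])[0] for dx in(-70,70) for dy in(-70,70) for dz in(0,50)]]
    lo=np.floor(uv.min(0)).astype(int);hi=np.ceil(uv.max(0)).astype(int)
    box=(max(lo[0],0),max(lo[1],0),min(hi[0],512),min(hi[1],384))
    D=darkness(s)[box[1]:box[3],box[0]:box[2]]
    rnd=kind.split('_')[1] in('wide','small')
    def cost(p):
        m=sil(s,kind,p[0],p[1],0 if rnd else p[2]/50,box,z0)
        W=cv2.dilate((m>.02).astype(np.uint8),np.ones((7,7))).astype(bool)  # only near it
        W=W&valid
        mm=m[W];A=np.c_[mm,1-mm];c,*_=np.linalg.lstsq(A,D[W],rcond=None)
        return np.mean((A@c-D[W])**2)
    valid=np.ones(D.shape,bool)
    best=None
    for w0 in ([0] if rnd else ([w] if w is not None else np.arange(0,3.1,.4))):
        p0=[x,y] if rnd else [x,y,w0*50]
        n=len(p0)
        r=minimize(cost,p0,method='Nelder-Mead',options=dict(initial_simplex=np.r_[[p0],np.array(p0)+np.eye(n)*8],xatol=.05,fatol=1e-4))
        if best is None or r.fun<best.fun: best=r
    return np.r_[best.x[:2],0 if rnd else best.x[2]/50,best.fun]
E
cat > m.py <<'E'
from vis import *
T=dict(np.load('top0.npz'));S=dict(np.load('side0.npz'))
o=lambda u,v:(135+u/2.75,135+v/2.75)
g={'jar_small':(98,93,65),'jar_wide':(240,72,55),'jar_square':(85,262,60),'jar_oblong':(403,263,50),
'lid_small':(405,82,16),'lid_oblong':(575,115,16),'lid_square':(240,228,16),'lid_wide':(585,277,16)}
for k,(u,v,z) in g.items():
    p=unproj(T,o(u,v),z)
    a=fit(T,k,p[0],p[1]); b=fit(S,k,a[0],a[1],a[2])
    print(k,p[:2].round(0),a.round(3),b.round(3),(b-a)[:3].round(2))
for n,s in(('t',T),('s',S)): print(darkness(s)[::40,::60].astype(int) if 0 else '')
E
python3 m.py
```

```text
jar_small [596. 268.] [603.598 275.213   0.     67.036] [603.264 276.572   0.    169.443] [-0.33  1.36  0.  ]
jar_wide [631. 109.] [638.411 111.567   0.     50.977] [637.476 113.563   0.    169.37 ] [-0.93  2.    0.  ]
jar_square [402. 268.] [4.07799e+02 2.74807e+02 1.30000e-01 2.89540e+01] [4.08099e+02 2.73915e+02 8.20000e-02 9.45840e+01] [ 0.3  -0.89 -0.05]
jar_oblong [420. -87.] [423.561 -86.924   3.114  23.561] [423.641 -88.226   3.107  93.89 ] [ 0.08 -1.3  -0.01]
lid_small [639. -84.] [641.656 -82.819   0.     19.734] [642.055 -83.774   0.     45.49 ] [ 0.4  -0.96  0.  ]
lid_oblong [ 609. -285.] [ 6.11133e+02 -2.84608e+02  3.72000e-01  1.55910e+01] [ 6.11315e+02 -2.85642e+02  3.79000e-01  5.21940e+01] [ 0.18 -1.03  0.01]
lid_square [456. 100.] [ 4.57715e+02  1.02267e+02 -3.62000e-01  1.83680e+01] [ 4.58577e+02  1.02101e+02 -3.61000e-01  6.25180e+01] [ 0.86 -0.17  0.  ]
lid_wide [ 418. -298.] [ 419.948 -296.158    0.      23.653] [ 419.842 -297.065    0.      64.723] [-0.11 -0.91  0.  ]
```

```bash
cat > ov.py <<'E'
from vis import *
def overlay(s,items,name,box,f):
    a=cv2.convertScaleAbs(cv2.resize(s['pixels'][box[1]:box[3],box[0]:box[2],::-1],None,fx=f,fy=f,interpolation=cv2.INTER_CUBIC),alpha=1.6)
    for k,x,y,w,z0 in items:
        c,sn=np.cos(w),np.sin(w)
        for i,(p,za,zb) in enumerate(parts(k,z0)):
            if k[0]=='l' and i==0: continue
            q=p@np.array([[c,sn],[-sn,c]])+[x,y]
            uv=proj(s,np.c_[q,np.full(len(q),zb)])
            cv2.polylines(a,[np.round((uv-[box[0],box[1]]+.5)*f*8).astype(np.int32)],True,(0,255,0),1,cv2.LINE_AA,3)
    cv2.imwrite(name,a)
E
python3 - <<'E'
from ov import *
T=dict(np.load('top0.npz'))
overlay(T,[('jar_square',408,274.3,.106,0),('lid_square',458.1,102.2,-.362,0),('jar_oblong',423.6,-87.6,-.031,0),('jar_small',603.4,275.9,0,0),('jar_wide',638,112.5,0,0),('lid_small',641.8,-83.3,0,0)],'pics/ov1.png',(140,140,300,260),5)
E
cat > arm.py <<'E'
from workcell import bot
import numpy as np
from scipy.spatial.transform import Rotation as Ro
def down(psi):
    return (Ro.from_euler('z',psi)*Ro.from_euler('x',np.pi)).as_rotvec()
E
python3 - <<'E'
from arm import *
P={'small':((641.8,-83.3,0),(603.4,275.9,0)),'wide':((419.9,-296.6,0),(638,112.5,0)),
'square':((458.1,102.2,-.362),(408,274.3,.106)),'oblong':((611.2,-285.1,.376),(423.6,-87.6,-.031))}
print(down(0))
for n,(l,j) in P.items():
    for k in range(-4,4):
        psi=l[2]+k*np.pi/2
        dl=bot.ik([l[0],l[1],20],down(psi)); dj=bot.ik([j[0],j[1],80],down(psi+j[2]-l[2]))
        print(n,k,round(psi,2),None if dl is None else dl.round(2),None if dj is None else dj.round(2))
E
```

```text
[3.14159265 0.         0.        ]
small -4 -6.28 [-0.24  0.7  -0.16  0.71  0.    1.33] [ 0.32  0.66 -0.06  0.85  0.    1.89]
small -3 -4.71 [-0.24  0.7  -0.16  0.71  0.   -0.24] [ 0.32  0.66 -0.06  0.85  0.    0.32]
small -2 -3.14 [-0.24  0.7  -0.16  0.71  0.   -1.81] [ 0.32  0.66 -0.06  0.85  0.   -1.25]
small -1 -1.57 [-0.24  0.7  -0.16  0.71  0.    2.9 ] [ 0.32  0.66 -0.06  0.85  0.   -2.82]
small 0 0.0 [-0.24  0.7  -0.16  0.71  0.    1.33] [ 0.32  0.66 -0.06  0.85  0.    1.89]
small 1 1.57 [-0.24  0.7  -0.16  0.71  0.   -0.24] [ 0.32  0.66 -0.06  0.85  0.    0.32]
small 2 3.14 [-0.24  0.7  -0.16  0.71  0.   -1.81] [ 0.32  0.66 -0.06  0.85  0.   -1.25]
small 3 4.71 [-0.24  0.7  -0.16  0.71  0.    2.9 ] [ 0.32  0.66 -0.06  0.85  0.   -2.82]
wide -4 -6.28 [-0.76  0.51 -0.54  0.52  0.    0.81] [ 0.06  0.63 -0.11  0.83  0.    1.63]
wide -3 -4.71 [-0.76  0.51 -0.54  0.52  0.   -0.76] [ 0.06  0.63 -0.11  0.83  0.    0.06]
wide -2 -3.14 [-0.76  0.51 -0.54  0.52  0.   -2.33] [ 0.06  0.63 -0.11  0.83  0.   -1.51]
wide -1 -1.57 [-0.76  0.51 -0.54  0.52  0.    2.38] [ 0.06  0.63 -0.11  0.83
[... 1120 characters left out ...]
4 -0.07  0.76  0.    0.65] [-0.37  0.29 -0.69  0.59  0.    1.23]
oblong -3 -4.34 [-0.55  0.74 -0.07  0.76  0.   -0.92] [-0.37  0.29 -0.69  0.59  0.   -0.34]
oblong -2 -2.77 [-0.55  0.74 -0.07  0.76  0.   -2.49] [-0.37  0.29 -0.69  0.59  0.   -1.91]
oblong -1 -1.19 [-0.55  0.74 -0.07  0.76  0.    2.22] [-0.37  0.29 -0.69  0.59  0.    2.8 ]
oblong 0 0.38 [-0.55  0.74 -0.07  0.76  0.    0.65] [-0.37  0.29 -0.69  0.59  0.    1.23]
oblong 1 1.95 [-0.55  0.74 -0.07  0.76  0.   -0.92] [-0.37  0.29 -0.69  0.59  0.   -0.34]
oblong 2 3.52 [-0.55  0.74 -0.07  0.76  0.   -2.49] [-0.37  0.29 -0.69  0.59  0.   -1.91]
oblong 3 5.09 [-0.55  0.74 -0.07  0.76  0.    2.22] [-0.37  0.29 -0.69  0.59  0.    2.8 ]
```

View pics/ov1.png

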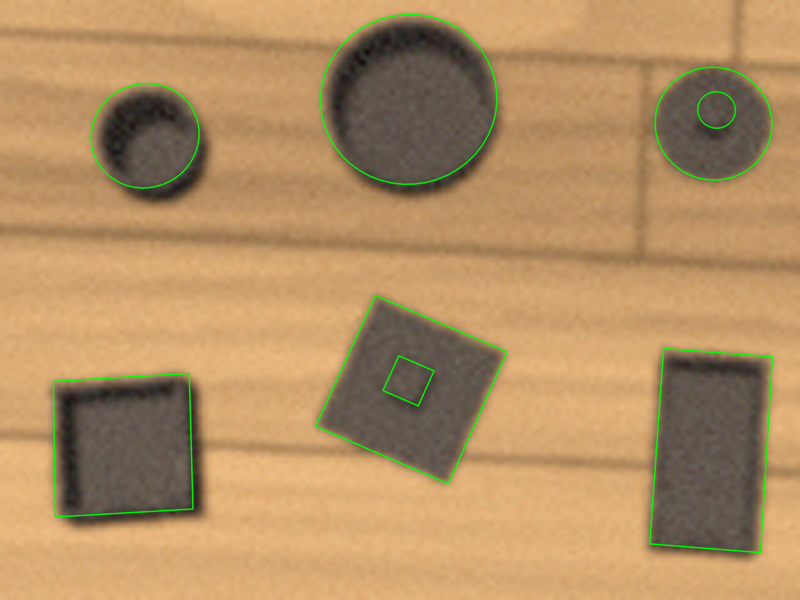

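```bash
python3 - <<'E'
from workcell import bot
import numpy as np
for n in("top","side"):
    f=[bot.snapshot(n) for _ in range(8)]; s=f[0]; s['pixels']=np.mean([a['pixels'] for a in f],0); np.savez(n+'1.npz',**s)
print(bot.read_state()['time'])
from vis import *
T=dict(np.load('top1.npz'));S=dict(np.load('side1.npz'))
P=dict(jar_small=(603.4,275.9,0),jar_wide=(638,112.5,0),jar_square=(408,274.3,.106),jar_oblong=(423.6,-87.6,-.031),lid_square=(458.1,102.2,-.362),lid_oblong=(611.2,-285.1,.376))
for n,s in(('t',T),('s',S)):
    D=darkness(s); u,v=proj(s,[458,102,16])[0].astype(int); print(n,'clay',D[v-2:v+3,u-2:u+3].mean(),'lo',np.percentile(D,3))
    for k,p in P.items():
        u,v=proj(s,[p[0],p[1],5])[0].astype(int); print(k,'floor',D[v-2:v+3,u-2:u+3].mean().round(1),end=' ')
    print()
import vis
base=vis.darkness
for k,p in P.items():
    r=[]
    for s,hi in((T,40),(S,60)):
        for lo in (15,22):
            vis.darkness=lambda s:np.clip(base(s),lo,hi)
            r.append(fit(s,k,*p))
            print(k,r[-1].round(3))
E
```

```text
0.9
t clay 11.69 lo 11.375
jar_small floor 12.6 jar_wide floor 12.7 jar_square floor 12.8 jar_oblong floor 11.6 lid_square floor 11.7 lid_oblong floor 10.7 
s clay 9.125 lo 8.75
jar_small floor 6.8 jar_wide floor 19.3 jar_square floor 8.7 jar_oblong floor 16.5 lid_square floor 14.0 lid_oblong floor 9.1 
jar_small [603.583 275.349   0.     31.972]
jar_small [603.571 275.358   0.     15.589]
jar_small [604.46  279.299   0.    103.458]
jar_small [604.505 279.109   0.     71.531]
jar_wide [638.84  111.296   0.     25.815]
jar_wide [638.859 111.033   0.     12.042]
jar_wide [637.823 114.172   0.     99.979]
jar_wide [637.796 114.185   0.     70.842]
jar_square [4.07507e+02 2.74673e+02 1.37000e-01 2.24180e+01]
jar_square [4.07382e+02 2.74481e+02 1.31000e-01 1.05370e+01]
jar_square [4.08150e+02 2.73551e+02 4.20000e-02 7.33510e+01]
jar_square [4.07687e+02 2.73947e+02 3.50000e-02 5.01620e+01]
jar_oblong [ 4.23447e+02 -8.67300e+01 -4.40000e-02  2.07670e+01]
jar_oblong [ 4.23687e+02 -8.70420e+01 -3.80000e-02  9.61700e+00]
jar_oblong [ 4.23613e+02 -8.78590e+01 -6.80000e-02  7.40570e+01]
jar_oblong [ 4.23293e+02 -8.79160e+01 -6.60000e-02  5.15040e+01]
lid_square [ 4.57863e+02  1.02540e+02 -3.65000e-01  1.68760e+01]
lid_square [ 4.57735e+02  1.02385e+02 -3.63000e-01  7.44400e+00]
lid_square [ 4.58605e+02  1.02119e+02 -3.54000e-01  6.60490e+01]
lid_square [ 4.58621e+02  1.02155e+02 -3.54000e-01  5.86710e+01]
lid_oblong [ 6.11484e+02 -2.84320e+02  3.73000e-01  1.36230e+01]
lid_oblong [ 6.11385e+02 -2.84524e+02  3.78000e-01  5.69800e+00]
lid_oblong [ 6.11810e+02 -2.85628e+02  3.76000e-01  5.11130e+01]
lid_oblong [ 6.11810e+02 -2.85628e+02  3.76000e-01  3.97850e+01]
```

```bash
python3 - <<'E'
from ov import *
for n in('top','side'):
    s=dict(np.load(n+'1.npz')); u,v=proj(s,[408,274,30])[0].astype(int)
    for w in(.04,.13):
        overlay(s,[('jar_square',407.9,274.2,w,0)],f'pics/q{n}{w}.png',(u-20,v-20,u+20,v+20),10)
        
a=[cv2.imread(f'pics/q{n}{w}.png') for n in('top','side') for w in(.04,.13)]
cv2.imwrite('pics/q.png',cv2.resize(np.vstack([np.hstack(a[:2]),np.hstack(a[2:])]),(600,600),interpolation=cv2.INTER_AREA))
E
```

```text
(no output)
```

View pics/q.png

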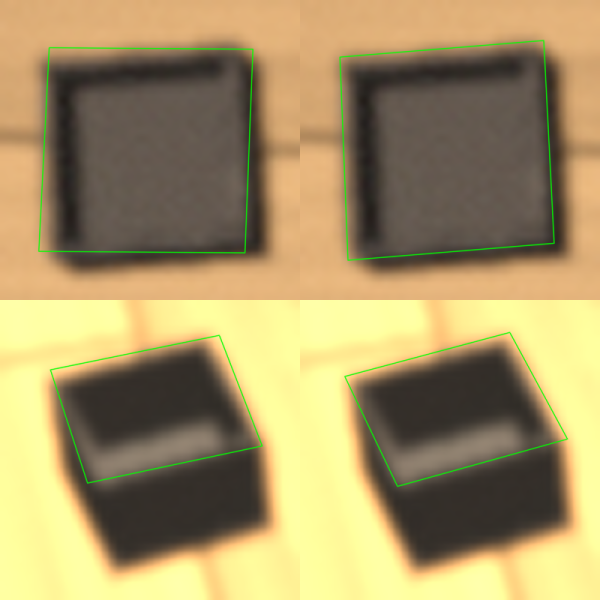

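```bash
python3 - <<'E'
from vis import *
import vis
T=dict(np.load('top1.npz'));S=dict(np.load('side1.npz'))
for s in(T,S):
    u,v=proj(s,[408,274,30])[0].astype(int)
    for c in (0,2): print(s['pixels'][v-20:v+20,u,c].astype(int))
    print(darkness(s)[v-20:v+20,u].astype(int))
P=dict(jar_small=(603.4,275.9,0),jar_wide=(638,112.5,0),jar_square=(408,274.3,.106),jar_oblong=(423.6,-87.6,-.031),lid_square=(458.1,102.2,-.362),lid_oblong=(611.2,-285.1,.376),lid_small=(641.8,-83.3,0),lid_wide=(419.9,-296.6,0))
for k,p in P.items():
    for s in(T,S):
        D=s['pixels'][:,:,0]; u,v=proj(s,[458,102,16])[0].astype(int); c0=D[v-2:v+3,u-2:u+3].mean()
        hi=150 if s is S else 110
        vis.darkness=lambda s:np.clip(s['pixels'][:,:,0],c0+8,hi)
        print(k,fit(s,k,*p).round(3),c0)
E
```

```text
[138 141 140 141 140 133 109  75  45  28  36  53  60  62  63  62  62  63
  63  62  63  63  62  61  64  62  62  61  63  62  59  56  54  41  43  88
 128 143 144 142]
[73 76 76 76 76 72 62 49 33 22 29 42 48 49 49 49 49 49 49 48 49 49 49 49
 50 49 50 50 48 50 47 45 45 33 27 47 69 77 78 77]
[64 64 64 64 64 61 46 25 11  6  6 10 11 12 13 12 12 13 13 13 13 13 12 12
 13 12 12 11 14 12 12 11  9  8 15 41 59 65 66 65]
[192 190 189 186 181 166 133  87  50  34  33  32  32  32  32  32  34  45
  65  82  90  83  66  46  35  33  32  32  32  32  32  33  37  55 103 161
 197 209 211 211]
[ 90  89  88  87  84  80  69  52  35  26  26  25  26  26  26  26  28  36
  51  64  70  64  51  36  27  26  25  25  26  25  26  26  28  35  52  76
  93 100 101 101]
[101 101 100  99  96  86  63  35  14   8   6   6   6   6   6   5   6   9
  14  18  20  18  15  10   7   7   6   7   6   7   6   7   8  20  51  85
 103 109 109 109]
jar_small [603.778 275.109   0.     48.844] 58.935
jar_small [603.337 276.743   0.    303.669] 44.42
jar_wide [638.399 111.335   0.     33.666] 58.935
jar_wide [637.635 113.554   0.    348.024] 44.42
jar_square [4.07499e+02 2.74318e+02 1.28000e-01 2.74700e+01] 58.935
jar_square [4.07690e+02 2.73616e+02 6.70000e-02 2.37395e+02] 44.42
jar_oblong [ 4.23222e+02 -8.69430e+01 -3.50000e-02  2.63970e+01] 58.935
jar_oblong [ 4.23516e+02 -8.82920e+01 -4.40000e-02  3.27867e+02] 44.42
lid_square [ 4.57937e+02  1.02191e+02 -3.53000e-01  2.50340e+01] 58.935
lid_square [ 4.58191e+02  1.01449e+02 -3.46000e-01  1.68505e+02] 44.42
lid_oblong [ 6.10997e+02 -2.84345e+02  3.72000e-01  1.15520e+01] 58.935
lid_oblong [ 6.10829e+02 -2.86141e+02  3.77000e-01  1.13517e+02] 44.42
lid_small [641.983 -82.791   0.     14.743] 58.935
lid_small [641.792 -84.483   0.    105.616] 44.42
lid_wide [ 419.876 -296.159    0.      30.98 ] 58.935
lid_wide [ 419.672 -297.798    0.     134.451] 44.42
```

```bash
cat >> arm.py <<'E'
ZG=21
H={'wide':55,'small':65,'square':60,'oblong':50}
def st(m=''):
    s=bot.read_state(); print(m,'t',round(s['time'],2),'p',s['eef_pos'].round(1),'F',s['wrist_force'].round(1),'w',round(s['gripper_width'],1))
def pick(l,psi):
    bot.goto([l[0],l[1],170],down(psi)); st('above')
    bot.move_linear([l[0],l[1],50],feed=200)
    c=bot.move_linear([l[0],l[1],ZG],feed=50,max_force=8); st(f'down contact={c}')
    bot.grab(grip_force=40); st('grip')
    bot.move_linear([l[0],l[1],60],feed=60); bot.move_linear([l[0],l[1],170],feed=200); st('lift')
def carry(j,psi,n):
    bot.move_linear([j[0],j[1],170],feed=220,rotation=down(psi)); st('carry')
    bot.move_linear([j[0],j[1],H[n]-8+ZG+20],feed=120)
def lower(j,n):
    z=H[n]-8+ZG
    c=bot.move_linear([j[0],j[1],z-4],feed=20,max_force=4); st(f'lower contact={c} nominal z {z}')
def release(j,n):
    bot.gripper_open(); bot.sleep(.2); st('released')
    p=bot.read_state()['eef_pos']
    bot.move_linear([j[0],j[1],p[2]+40],feed=60); bot.move_linear([j[0],j[1],170],feed=250)
E
python3 - <<'E'
from arm import *
import cv2
pick((419.9,-296.6),np.pi/2)
for n in('top','side'): cv2.imwrite(f'pics/w1{n}.png',bot.snapshot(n)['pixels'][:,:,::-1])
a=cv2.imread('pics/w1side.png'); cv2.imwrite('pics/w1.png',np.hstack([cv2.resize(a[150:384,180:380],(400,468)),cv2.resize(cv2.imread('pics/w1top.png')[150:350,250:420],(398,468))]))
E
```

```text
above t 3.92 p [ 420.2 -296.1  170. ] F [ 0.3 -0.4  0.2] w 85.7
down contact=False t 5.41 p [ 419.9 -296.6   20.9] F [ 0.   0.1 -0.8] w 85.5
grip t 6.0 p [ 420.  -296.7   21.3] F [-0.3  0.9  4.1] w 22.7
lift t 7.5 p [ 419.3 -296.1  169. ] F [ 0.6  0.4 -1.6] w 22.9
```

View pics/w1.png

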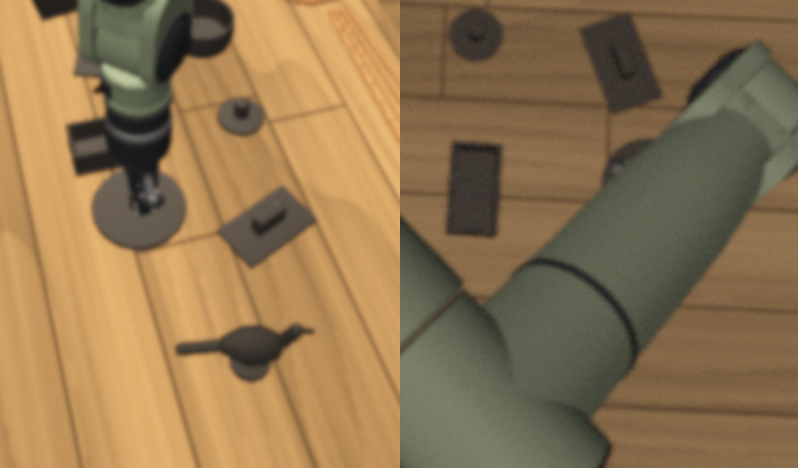

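The wide lid hangs level in the gripper (side picture, about (139,205) in the crop). Next I'll carry it over and set it down.

```bash
python3 - <<'E'
from arm import *
j=(638.1,112.4)
carry(j,np.pi/2,'wide'); st(); lower(j,'wide')
E
```

```text
carry t 9.86 p [637.9 111.6 170.1] F [-0.3  0.3 -2.4] w 22.9
 t 10.69 p [638.7 112.4  88.8] F [-0.2  0.4 -1.6] w 22.6
lower contact=True nominal z 68 t 11.6 p [637.9 112.4  68.3] F [-0.7 -0.7  5.5] w 22.5
```

```bash
cat > look.py <<'E'
from arm import bot
from ov import *
import sys
def look(name,kinds):
    ims=[]
    items=[]
    for n in('top','side'):
        s=bot.snapshot(n)
        for k,x,y,w,z0 in kinds:
            print(n,k,fit(s,k,x,y,w,z0).round(3))
        _,x,y,_,z0=kinds[0]; u,v=proj(s,[x,y,z0])[0].astype(int)
        overlay(s,kinds,f'pics/_t.png',(u-32,v-32,u+32,v+32),6); ims.append(cv2.imread('pics/_t.png'))
    cv2.imwrite(name,np.hstack(ims))
E
python3 - <<'E'
from arm import *
release((638.1,112.4),'wide')
l=(641.9,-83.5)
bot.goto([l[0],l[1],170],down(np.pi/2)); st()
from look import *
look('pics/w2.png',[('lid_wide',638.1,112.4,0,47)])
E
```

```text
released t 12.43 p [636.8 112.3  67.2] F [-0.8  0.2  0. ] w 85.5
 t 14.45 p [641.4 -82.4 169.1] F [-0.9 -0.5  0. ] w 85.5
top lid_wide [634.458 112.383   0.     14.198]
side lid_wide [626.188  88.18    0.    602.279]
```

View pics/w2.png

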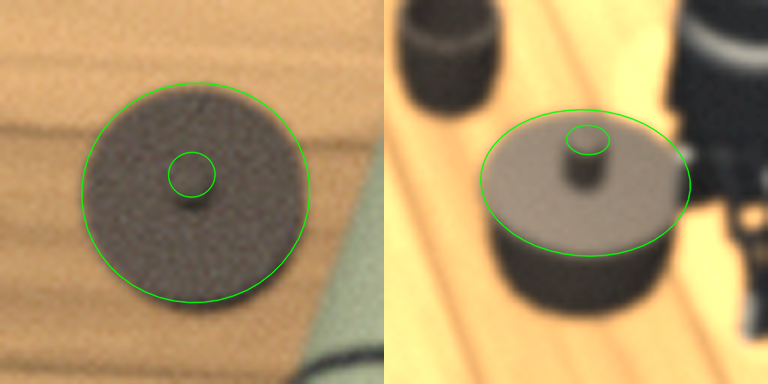

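The wide lid lies flat and concentric on its jar, with the flange at (195,192) in the top crop. The small lid is next.

```bash
sed -i 's/^ZG=21/ZG=22/' arm.py; python3 - <<'E'
from arm import *
l=(641.9,-83.5); j=(603.5,275.8)
pick(l,np.pi/2)
if bot.read_state()['gripper_width']>20:
    carry(j,np.pi/2,'small'); lower(j,'small')
E
```

```text
above t 14.8 p [642.  -82.3 170.1] F [ 0.1 -1.1 -0.3] w 85.4
down contact=False t 16.26 p [641.9 -83.5  21.9] F [-0.2 -0.2  0.5] w 85.3
grip t 16.85 p [642.  -83.5  22.3] F [-0.4  0.6  1.7] w 22.9
lift t 18.33 p [641.2 -83.3 168.8] F [ 0.2  0.  -1.7] w 22.5
carry t 20.12 p [603.8 274.7 170. ] F [ 0.7 -1.1 -1.5] w 23.1
lower contact=True nominal z 79 t 21.78 p [603.4 275.8  79.3] F [-1.  -0.3  3.7] w 22.7
```

```bash
python3 - <<'E'
from arm import *
release((603.5,275.8),'small')
l=(458.1,102.2)
bot.goto([l[0],l[1],170],down(1.213)); st()
from look import *
look('pics/s2.png',[('lid_small',603.5,275.8,0,57)])
E
```

```text
released t 22.62 p [602.5 275.5  78.2] F [ 0.1 -0.1 -0.2] w 85.4
 t 24.7 p [459.1 102.5 169.9] F [ 0.1 -0.3 -0.8] w 85.7
top lid_small [599.278 269.947   0.    166.738]
side lid_small [599.719 267.631   0.    666.815]
```

View pics/s2.png

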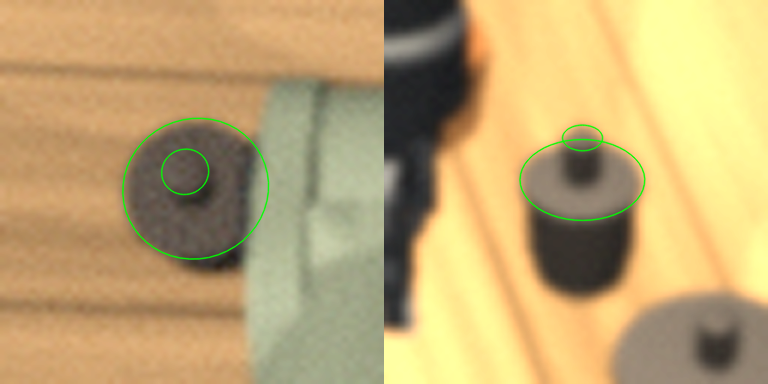

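The small lid sits flat and centred (flange at (582,180) in the side crop). Now I'll do the square one.

```bash
python3 - <<'E'
from arm import *
l=(458.1,102.2); j=(407.8,274.2); w=-.358+np.pi/2
pick(l,w)
if bot.read_state()['gripper_width']>20:
    carry(j,.12+np.pi/2,'square'); st()
    from look import *
    look('pics/q2.png',[('jar_square',407.8,274.2,.12,0)])
E
```

```text
above t 25.05 p [458.5 102.6 169.8] F [-0.1  1.1  0.7] w 85.6
down contact=False t 26.51 p [458.  102.2  21.9] F [-0.3 -0.5 -0.6] w 85.7
grip t 27.1 p [458.4 102.2  22.3] F [-0.4 -0.3  2.4] w 23.6
lift t 28.58 p [457.4 102.1 169. ] F [ 0.2  0.4 -1.6] w 23.2
carry t 29.55 p [407.6 273.4 169.4] F [ 0.4 -0.6 -2. ] w 23.1
 t 30.33 p [408.4 274.1  94.5] F [ 0.  -0.3 -1.4] w 23.1
top jar_square [408.895 422.218  -0.727   1.776]
side jar_square [4.10433e+02 2.92468e+02 3.10000e-02 5.21463e+02]
  return _methods._mean(a, axis=axis, dtype=dtype,
  ret = ret.dtype.type(ret / rcount)
```

View pics/q2.png

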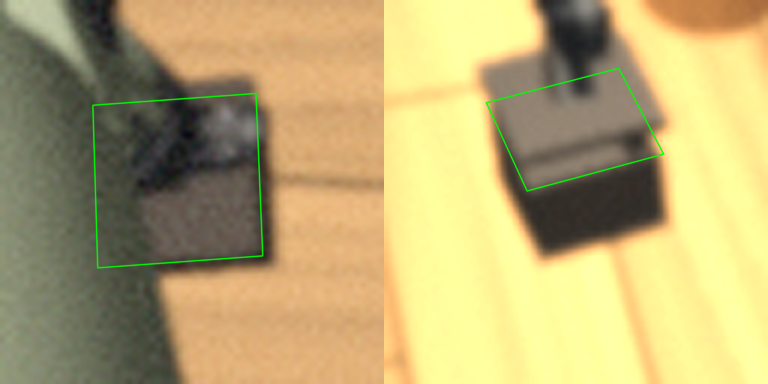

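The lid's front edge (523,163)–(665,125) runs parallel to the jar's base edge (543,258)–(665,222), so I'll lower it.

```bash
python3 - <<'E'
from arm import *
j=(407.8,274.2)
lower(j,'square')
if abs(bot.read_state()['eef_pos'][2]-74)<2:
    release(j,'square')
    l=(611.2,-285.1); bot.goto([l[0],l[1],170],down(.375+np.pi/2)); st()
    from look import *
    look('pics/q3.png',[('lid_square',407.8,274.2,.12,52)])
E
```

```text
lower contact=True nominal z 74 t 31.35 p [407.6 274.1  74.3] F [-0.9 -0.9  4.2] w 23.6
released t 32.17 p [406.8 273.7  73.6] F [-0.5  0.3  0. ] w 85.5
 t 35.5 p [ 611.5 -283.9  170. ] F [-0.1  0.2 -0.2] w 85.3
top lid_square [4.06269e+02 2.72672e+02 1.25000e-01 1.16390e+01]
side lid_square [4.06231e+02 2.64705e+02 1.90000e-02 8.59029e+02]
```

View pics/q3.png

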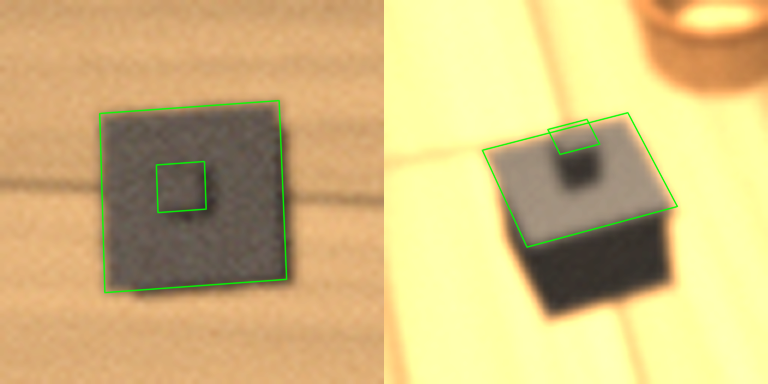

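The square lid is seated and square to its jar: the fitted lid yaw is 0.125 from the top, against 0.13 for the jar. That leaves the oblong.

```bash
python3 - <<'E'
from arm import *
l=(611.2,-285.1); j=(423.5,-87.5)
pick(l,.375+np.pi/2)
if bot.read_state()['gripper_width']>16:
    carry(j,-.042+np.pi/2,'oblong'); st()
    from look import *
    overlay(bot.snapshot('side'),[],'pics/o1.png',(195,140,295,260),5)
E
```

```text
above t 35.85 p [ 611.4 -284.7  170.1] F [ 0.3  0.  -0.2] w 85.3
down contact=False t 37.31 p [ 611.2 -285.1   21.8] F [-0.4  1.1  0.6] w 85.0
grip t 37.92 p [ 611.4 -285.3   22.2] F [ 0.1 -0.7  0.4] w 19.3
lift t 39.4 p [ 610.5 -284.7  168.6] F [-0.8 -0.1 -3.3] w 19.2
carry t 40.79 p [424.3 -88.1 170. ] F [ 0.1 -0.7 -2.7] w 19.4
 t 41.66 p [424.1 -87.8  84.4] F [-0.3 -0.5 -2.5] w 19.0
```

View pics/o1.png

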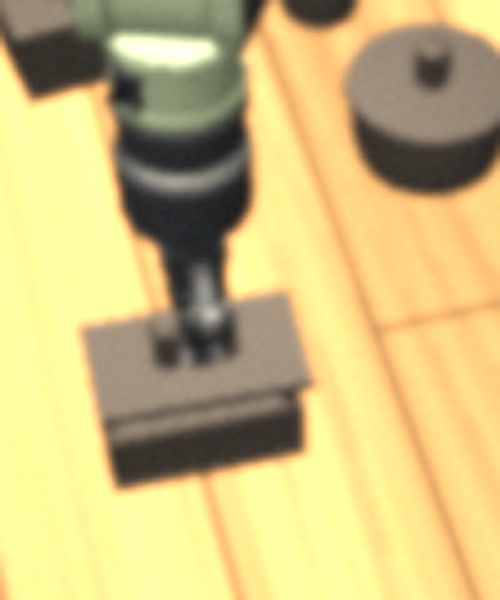

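The lid's edge (105,418)–(312,383) is parallel to the jar's base edge (118,490)–(302,455), so I'll lower it.

```bash
python3 - <<'E'
from arm import *
j=(423.5,-87.5)
lower(j,'oblong')
if abs(bot.read_state()['eef_pos'][2]-64)<2:
    release(j,'oblong')
    bot.goto([165,524,231],down(1.25)); st()
    from look import *
    look('pics/o2.png',[('lid_oblong',423.5,-87.5,-.042,42)])
    k=[('lid_wide',638.1,112.4,0,47),('lid_small',603.5,275.8,0,57),('lid_square',407.8,274.2,.12,52)]
    for n in('top','side'):
        s=bot.snapshot(n); overlay(s,[],f'pics/fin{n}.png',(85,120,425,270) if n=='top' else (180,80,360,350),2.3 if n=='top' else 2.2)
        for a in k: print(n,a[0],fit(s,*a).round(3))
E
```

```text
lower contact=True nominal z 64 t 42.62 p [423.4 -87.5  64.2] F [ 0.2 -0.1  4.9] w 19.2
released t 43.48 p [422.3 -87.1  63.5] F [ 1.1 -0.3  0.1] w 85.3
 t 47.08 p [165.7 523.6 230.8] F [ 0.4 -0.2  0.5] w 85.2
top lid_oblong [ 4.23109e+02 -8.64400e+01 -4.30000e-02  1.87260e+01]
side lid_oblong [ 4.23501e+02 -1.05696e+02  3.10000e-02  6.17786e+02]
top lid_wide [634.443 112.388   0.     14.152]
top lid_small [599.234 273.479   0.     30.338]
top lid_square [4.06289e+02 2.72648e+02 1.25000e-01 1.09990e+01]
side lid_wide [626.03   87.726   0.    484.851]
side lid_small [599.719 267.631   0.    650.574]
side lid_square [4.06823e+02 2.65711e+02 2.00000e-02 7.72334e+02]
```

View pics/o2.png

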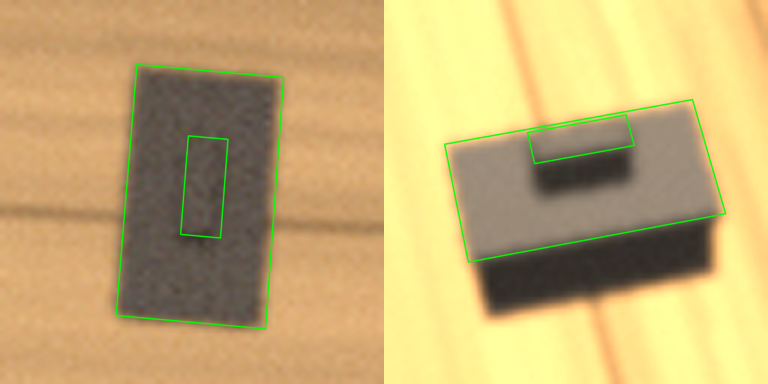

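View pics/finside.png

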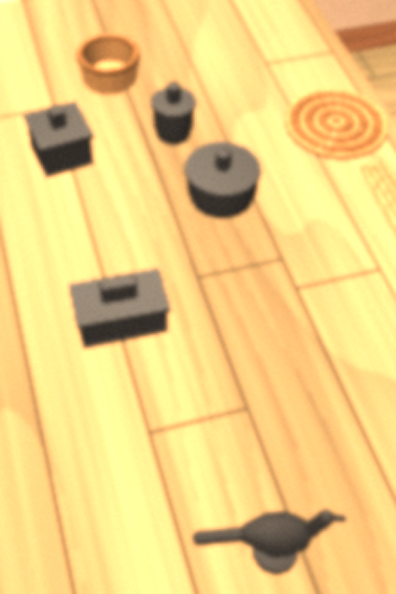

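View pics/fintop.png

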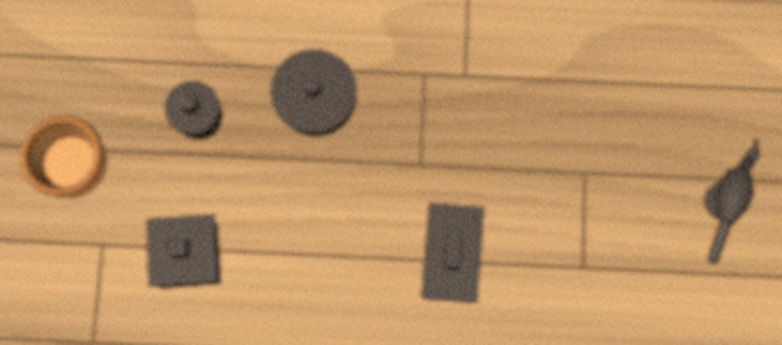

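```bash
python3 -c "
from workcell import bot
bot.job_done()"
```

```text
the job is handed in; nothing more can be done
```

All four jars are closed with their own lids, in the order wide, small, square, oblong. I handed the job in at about 47 s of the 120 s allowed.

- **Seating:** each lid was lowered at 20 mm/s and met its rim within 0.3 mm of the expected seated height. In the last pictures from both cameras all four lids lie flat and centred on their jars.
- **Alignment:** in the top view the square lid's yaw fits 0.125 rad against about 0.13 rad for its jar. The oblong lid's fits -0.043 rad against about -0.04 rad.
- **Bystanders:** the basket and the bird look untouched in the pictures. I did not measure the jars' positions again after closing them.
- **Disagreements:**
  - The side camera gave a lower yaw for the square jar (0.04 to 0.08 rad). I went with the top view and the edges read by eye, and used 0.12 rad.
  - Final top-view fits of the wide and small lids came out about 4 mm off target. The pictures show them centred, and this is well within the 8 mm play.
  - Final side-view fits of the lids were off by up to 27 mm. I discounted them because the dark jars below merge with the lid outlines.

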